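# Stand a gel cassette up in its casting stand

### The arm

A 7-joint arm with a two-finger parallel gripper is mounted at the origin on the work surface. World frame = base frame: x ahead of the robot, y to its left, z up, the work surface at z = 0. Lengths are in m, angles in rad, forces in N, time in s.
With the tool pointing down it reaches from about 0.4 to 0.85 m from the base axis. Payload 4.5 kg.
Tool frame: the origin (TCP) lies on the centre line of the jaws, within the pads' length; the fingertips stand 8 mm ahead of it and the grasp point (between the pads) lies 11 mm behind it; z points along the fingers, x is the direction in which the jaws open and shut, and the axes are right-handed (so a half turn about z gives the same grasp; the last joint's range is limited). The gripper opens to 88 mm and grips with 3 to 60 N. Pads are 18 mm wide; open, the fingers measure 123 mm over their backs; the gripper's body (75 mm by 187 mm) begins 45 mm behind the grasp point.
Start: joints at [-1.258, 0.689, -0.195, 1.565, 0.157, 0.902, -0.215], TCP at [0.172, 0.601, 0.247] pointing down, gripper open.
Joint ranges: [-3.01, 3.01], [-0.46, 2.08], [-1.47, 1.51], [0.13, 2.56], [-1, 4.14], [0.04, 2.09], [-2.66, 2.66]. Speed limits (rad/s): [2.57, 2.57, 3.14, 3.14, 3.14, 3.14, 3.14].

### API

Orientations are given as a unit quaternion [x, y, z, w].
In Python, from plant import r gives the robot as it stands.
- The arm moves only by the shell command python3 -m pendant 'ROWS' [FORCE]. ROWS is JSON, a list of rows, each a list of 3 entries, a list of its own where there are three numbers: the turn, a rotation vector about the tool's x, y, z in rad, then the shift along the tool's x, y, z in m, then the opening, from 0 (shut) to 1 (fully open). In form: [[[wx, wy, wz], [tx, ty, tz], claw], ...]. A call has 1 to 10 rows; each row is the pose to reach, as a shift and turn from the pose commanded when the call began, along the tool's axes at that moment; what a row does not reach only later rows make up. A row lasts 1/10 s, in which the tool goes at most 50 mm and 8.59 degrees, less where a joint would pass 70% of its speed; a pose out of reach is approached as far as the arm can. A call with a gripper value outside its range is refused whole. The fingers move at their own pace and stop on an object; FORCE is the grip in N (left out, the last holds). Time passes only in rows, so rows that repeat a pose let the fingers close. It gives the time, the measured TCP pose, the force and the opening at its end, in the units of the state.
- r.get_state(): the state, without advancing time (a new reading comes with each control period).
- r.snapshot(name): name is "side" or "top" or "wrist"; returns a dict with "image" (400x640x3 uint8, red, green, blue), "mtx" (3x3 intrinsics, pixels), "R" (3x3) and "t" (3): a world point X has camera coordinates R X + t; the wrist camera has in their place "T_tool_cam" (4x4, takes a point from camera to tool coordinates, whose origin is the TCP and whose axes are the tool frame's). Camera axes: x right, y down, z forward; pixel columns grow to the right and rows downward; lengths in m; the calibration is good to about 2 mm. A picture is of the moment at which its call begins: read the wrist's pose just before it. There is no depth.
- r.finish_job(): hands the job in, once; it reports no verdict.
The state is a dict: "clock": time; "q": joint angles; "qd": joint speeds; "joint_torque": joint torques, N m; "tool_pos": TCP position; "eef_rot": TCP orientation; "contact_force": force on the tool from outside, world axes, zero at the start; "moment": the same for the moment, N m; "opening": opening from 0.0 (shut) to 1.0 (fully open).
Only numpy, scipy, OpenCV 4.12 (cv2) and the standard library are available. Lean on these libraries where they do the work, as an engineer would, in place of code of your own. Each camera call takes 0.05 s, during which the arm holds its last target. There are 200 camera calls.

### The job

Take the blue gel cassette that lies flat on the grey draining block, stand it upright on either of its short edges on the orange sprung platform of the casting stand, and press it down until both brass bolts snap out into its side notches and hold it down. Then let go and leave it there; the white sloping rest is there to lean the cassette on while you change your grip. Leave the beaker, the tip rack and the reagent bottle where they are.

Things in the scene. Friction and masses are not known exactly. Their poses are not given: they have to be found in the camera images.
- cassette_mid (a point): Centre of the gel cassette, a rigid blue plate with a green window, about 130 g: 100 mm long (its x), 64 mm wide (its y), 10 mm thick (its z); both ends and both faces are alike. Each long side has two notches 6 mm deep, 16 to 32 mm from each end; the middle 36 mm of the length is full width. It starts flat on the draining block.
- block: Grey draining block, fixed, 85 mm along its x, 36 mm along its y, 25 mm high; origin at the centre of its underside, z up. The cassette lies on its top roughly along the block's x and overhangs it on every side, by about 14 mm on the long sides.
- rest_corner (a point): White sloping rest, fixed: a face that rises at 45 degrees from level towards this frame's +x (level; z is up, y along the width), with a ledge square to it at its foot, 44 mm wide, with a 4 mm lip 16 mm out from the face. This point is the corner where face and ledge meet, mid-width, 22 mm above the table. Up the slope is (0.707, 0, 0.707); out of the face is (-0.707, 0, 0.707).
- rest_top (a point): Middle of the upper end of the rest's sloping face, 56 mm up the slope from the corner; axes as there. The face is 30 mm wide and 6 mm thick. A cassette leaned on it with a short edge on the ledge stays there by itself, with its upper 44 mm and both long sides free to grip.
- stand: Grey casting stand, fixed; base 90 mm (x) by 170 mm (y), origin centred underneath, z up. The cassette goes in from above, width along the stand's y, thickness along its x. Cheeks 18 to 40 mm either side along y leave a gap of 13.5 mm in x up to 48 mm high, then flare to 30 mm at 59 mm. End stops leave 67 mm in y. Bolt housings, 50 mm high, lie 49 to 71 mm out along y, red knobs to 84 mm.
- stand_top (a point): Centre of the top of the orange sprung platform when free, 30 mm above the table; axes as the stand's. The platform is 12.5 mm (x) by 64 mm (y).
- bolt_noses (a point): Point midway between the two brass bolts, at the height of their flat undersides, 38 mm above the table. Their noses reach in to 27 mm either side along y; above, they slope outwards at 50 degrees up to 51 mm above the table. The cassette's foot coming down pushes them back; they snap out into the notches that lie above its lowest 16 mm.
- platform (a joint): How far the sprung platform is pressed down, m: 0 free, 0.011 on its stop. Spring 3.4 N at the start, 8.3 N at the stop. The bolts can snap in from 0.008 on; the latched cassette then stays at about 0.008.
- bolt_left (a joint): How far the bolt at the stand's +y end is pushed back outwards, m: 0 fully out, 0.009 fully back; its spring needs 1 to 2 N. About 0.005 while the cassette's foot passes, near 0 again once it has snapped into the notch.
- bolt_right (a joint): The same for the bolt at the stand's -y end.
- beaker: Bystander: loose green beaker, 60 mm across, 65 mm high, origin under its centre.
- tip_rack: Bystander: loose red pipette-tip rack, 75 x 55 mm, 46 mm high, origin under its centre.
- reagent: Bystander: loose small white bottle with blue cap, 36 mm across, 55 mm high, origin under its centre.
There are look-alikes about, which are no part of the job. What is meant by the part that bears cassette_mid is not black or brown, and is the larger of those in its own colour.

How it is judged:
By the outcome, as a careful person would: the job done as asked, in the order asked, and still so for the second after the job is handed in, with the robot touching nothing.
It also fails if it takes over 54 s, if anything falls off the work surface, if the arm or the gripper's body presses on something with over 40 N, if the wrist force passes 120 N, or if a joint passes its speed limit or range.

## Working session

There is one attempt and no reset: what is moved stays moved. The work goes in short steps, Python scripts to look and compute and a shell command to move; the robot and the scene stay as the last step left them, time stands still between calls to the robot, and variables do not carry over. Pictures are saved under pics/ and viewed, about 8 in all and at most 12, crops included, and the job is handed in when it is done.

```bash
mkdir -p pics; ls; cat > h.py <<'E'
import numpy as np, cv2
from plant import r
from scipy.spatial.transform import Rotation as Ro
def cam(name):
    st=r.get_state(); s=r.snapshot(name); K=np.array(s["mtx"])
    if "T_tool_cam" in s:
        T=np.array(s["T_tool_cam"]); Rt=Ro.from_quat(st["eef_rot"]).as_matrix()
        Rwc=Rt@T[:3,:3]; c=Rt@T[:3,3]+np.array(st["tool_pos"])
    else:
        R=np.array(s["R"]); Rwc=R.T; c=-R.T@np.array(s["t"])
    return dict(im=np.array(s["image"]),K=K,R=Rwc,c=c)
def ray(C,u,v):
    d=C["R"]@np.linalg.solve(C["K"],[u,v,1.]); return d/np.linalg.norm(d)
def onz(C,u,v,z):
    d=ray(C,u,v); return C["c"]+d*(z-C["c"][2])/d[2]
def proj(C,X):
    p=C["K"]@(C["R"].T@(np.array(X)-C["c"])); return p[:2]/p[2]
def save(C,n,crop=None,sc=1):
    im=C["im"]
    if crop: im=im[crop[1]:crop[3],crop[0]:crop[2]]
    im=cv2.resize(im,None,fx=sc,fy=sc); cv2.imwrite("pics/"+n+".png",im[...,::-1])
E
python3 - <<'E'
from h import *
a=cam("top");b=cam("side")
im=np.vstack([a["im"],b["im"]]); 
save(a,"top0",sc=1.25);save(b,"side0",sc=1.25)
for C in(a,b): print(C["c"].round(3),C["R"].round(2).tolist(),C["K"].round(0).tolist())
st=r.get_state();print(st["clock"],st["tool_pos"],st["eef_rot"],st["contact_force"],st["opening"])
E
```

```text
pics
[ 0.337 -0.042  1.047] [[-0.02, -0.98, 0.21], [-1.0, 0.02, -0.01], [0.0, -0.21, -0.98]] [[469.0, 0.0, 317.0], [0.0, 469.0, 195.0], [0.0, 0.0, 1.0]]
[ 0.005 -0.735  0.569] [[0.77, -0.32, 0.55], [-0.64, -0.38, 0.67], [-0.01, -0.87, -0.5]] [[368.0, 0.0, 324.0], [0.0, 368.0, 195.0], [0.0, 0.0, 1.0]]
0.1 [0.17189055 0.6003242  0.2459933 ] [ 7.98470357e-01  6.02033571e-01 -6.21009441e-04  5.32672793e-04] [ 0.16905089 -0.14294938  0.38078561] 0.9998762282708306
```

View pics/top0.png

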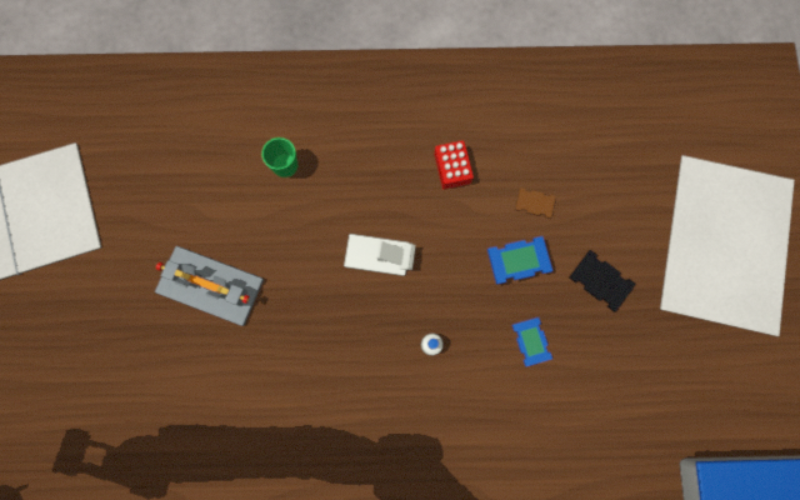

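View pics/side0.png

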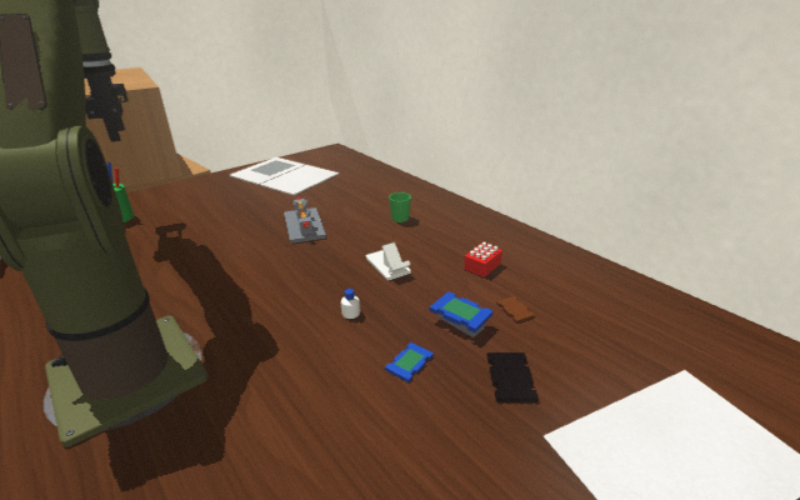

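Top view (px/1.25): cassette (416,208) and a smaller blue look-alike (426,273), rest (304,203), stand (168,229). The tall white sheets and the black/brown plates are irrelevant. Now coarse positions.

```bash
cat >> h.py <<'E'
def blobs(C,lo,hi,amin=30):
    m=cv2.inRange(cv2.cvtColor(C["im"],cv2.COLOR_RGB2HSV),np.array(lo),np.array(hi))
    m=cv2.morphologyEx(m,cv2.MORPH_CLOSE,np.ones((3,3)))
    cs=[c for c in cv2.findContours(m,cv2.RETR_EXTERNAL,cv2.CHAIN_APPROX_NONE)[0] if cv2.contourArea(c)>=amin]
    return sorted(cs,key=cv2.contourArea,reverse=True)
def rect(C,c,z):
    P=np.array([onz(C,*p[0],z)[:2] for p in c]).astype(np.float32)
    (x,y),(w,h),a=cv2.minAreaRect(P*1000)
    if w<h: w,h,a=h,w,a+90
    return round(x/1000,4),round(y/1000,4),round(w,1),round(h,1),round((a+90)%180-90,1)
E
python3 - <<'E'
from h import *
C=cam("top")
for n,lo,hi,z,am in[("blue/green",(45,80,40),(130,255,255),.035,200),("orange",(10,150,120),(24,255,255),.03,20),("red",(0,150,80),(6,255,255),.03,5),("white",(0,0,150),(179,50,255),.0,200)]:
    for c in blobs(C,lo,hi,am):
        print(n,rect(C,c,z),cv2.boundingRect(c))
print([proj(C,[.172,.6,.25])])
E
```

```text
blue/green (0.1497, -0.6178, 171.6, 61.5, 88.8) (556, 367, 84, 33)
blue/green (0.5201, -0.2664, 103.7, 66.5, -78.3) (390, 189, 52, 38)
blue/green (0.3779, -0.2781, 74.4, 49.2, 14.7) (410, 254, 32, 39)
blue/green (0.7204, 0.1556, 77.5, 62.2, 47.0) (209, 110, 30, 32)
orange (0.626, -0.3021, 63.0, 40.8, 74.4) (413, 150, 31, 23)
orange (0.4927, 0.2924, 96.4, 13.1, 68.6) (141, 217, 41, 18)
red (0.7007, -0.1575, 86.7, 61.6, 10.8) (347, 112, 32, 40)
red (0.5226, 0.3684, 13.6, 10.2, -23.4) (124, 210, 7, 7)
red (0.4618, 0.2143, 12.1, 7.0, -16.8) (194, 236, 5, 6)
white (0.5509, -0.6592, 299.5, 212.4, -14.3) (528, 124, 107, 145)
white (1.0021, -0.3545, 914.3, 104.8, 89.0) (251, 0, 367, 39)
white (1.0097, 0.4558, 552.5, 118.0, 89.0) (0, 0, 222, 44)
white (0.6398, 0.608, 213.6, 182.2, 17.2) (0, 115, 80, 108)
white (0.4919, 0.2911, 170.1, 87.0, 68.4) (125, 198, 83, 61)
white (0.5412, -0.0189, 122.2, 62.1, 80.3) (275, 187, 57, 33)
[array([-89.39022557, 410.20587493])]
```

```bash
cat >> h.py <<'E'
def ang(d): return np.array([np.cos(np.radians(d)),np.sin(np.radians(d)),0])
def down(d):  # tool down, x axis at heading d deg
    x=ang(d); z=np.array([0,0,-1.]); return np.c_[x,np.cross(z,x),z]
def go(p,R):
    st=r.get_state(); R0=Ro.from_quat(st["eef_rot"]).as_matrix(); p0=np.array(st["tool_pos"])
    w=Ro.from_matrix(R0.T@R).as_rotvec(); t=R0.T@(np.array(p)-p0)
    print("turn",w.round(4).tolist(),"shift",t.round(4).tolist(),"rows>=",np.degrees(np.linalg.norm(w))/8.59,np.linalg.norm(t)/.05)
E
python3 - <<'E'
from h import *
print(np.array(r.snapshot("wrist")["T_tool_cam"]).round(3).tolist())
go([.49,.29,.30],down(68.4))
E
```

```text
[[1.0, -0.0, -0.001, 0.0], [0.0, 0.946, 0.324, -0.084], [0.0, -0.324, 0.946, -0.138], [0.0, 0.0, 0.0, 1.0]]
turn [0.0001, 0.0011, 0.0983] shift [-0.2111, 0.3912, -0.0535] rows>= 0.6557709226817774 8.95513354779951
```

```bash
python3 -m pendant '[[[0,0,0.02],[-0.02,0.04,-0.03],1],[[0,0,0.04],[-0.05,0.09,-0.054],1],[[0,0,0.06],[-0.075,0.135,-0.054],1],[[0,0,0.08],[-0.1,0.18,-0.054],1],[[0,0,0.098],[-0.125,0.225,-0.054],1],[[0,0,0.098],[-0.15,0.27,-0.054],1],[[0,0,0.098],[-0.18,0.33,-0.054],1],[[0,0,0.098],[-0.211,0.391,-0.054],1],[[0,0,0.098],[-0.211,0.391,-0.054],1],[[0,0,0.098],[-0.211,0.391,-0.054],1]]'
python3 - <<'E'
from h import *
C=cam("wrist"); save(C,"w1",sc=1.25)
for n,lo,hi,z,am in[("orange",(10,150,120),(24,255,255),.03,20),("red",(0,150,80),(6,255,255),.03,20)]:
    for c in blobs(C,lo,hi,am): print(n,rect(C,c,z),cv2.boundingRect(c))
go([.54,-.02,.30],down(80))
E
```

```text
clock: 1.2
tool_pos: [0.4952, 0.2832, 0.3004]
eef_rot: [0.83, 0.557, 0.0, 0.003]
contact_force: [-0.0, -1.1, 0.2]
opening: 0.998
orange (0.4905, 0.2832, 101.6, 15.8, 67.8) (279, 146, 85, 14)
orange (0.6413, -0.1283, 129.6, 27.3, -49.2) (92, 320, 33, 62)
red (0.4615, 0.2042, 14.6, 8.6, -22.2) (248, 149, 8, 13)
red (0.5237, 0.3613, 13.8, 8.4, -18.6) (388, 148, 8, 12)
turn [0.0023, 0.0022, -0.2112] shift [-0.2655, 0.158, 0.0012] rows>= 1.4090856451310925 6.179816925291518
```

View pics/w1.png

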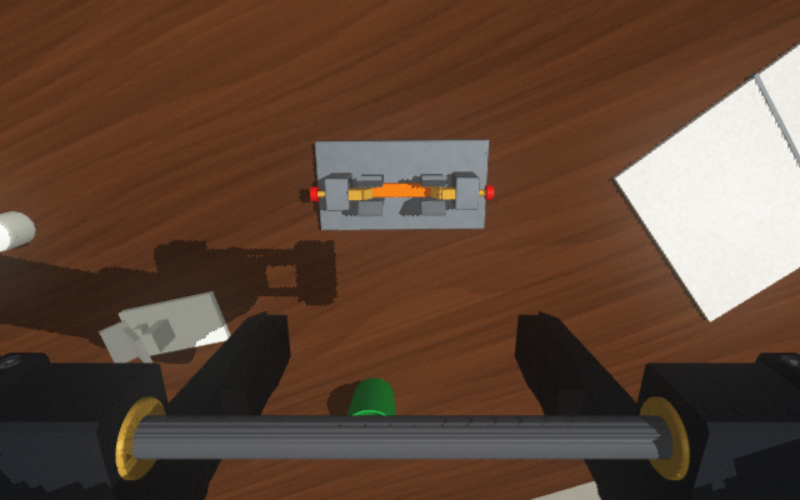

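```bash
python3 -m pendant '[[[0,0,-0.1],[-0.04,0.02,0],1],[[0,0,-0.2],[-0.08,0.04,0],1],[[0,0,-0.21],[-0.12,0.03,0],1],[[0,0,-0.21],[-0.16,0.03,0],1],[[0,0,-0.21],[-0.2,0.03,0],1],[[0,0,-0.21],[-0.23,0.03,0],1],[[0,0,-0.21],[-0.245,0.03,0.0],1],[[0,0,-0.21],[-0.245,0.03,0.0],1],[[0,0,-0.21],[-0.245,0.03,0.0],1]]'
python3 - <<'E'
from h import *
a=r.get_state()
C=cam("wrist"); save(C,"w2",sc=1.25); b=r.get_state(); print(np.array(a["tool_pos"])-b["tool_pos"],b["tool_pos"],np.abs(b["qd"]).max())
for P in ([.5412,-.0189,0],): print(proj(C,P))
go([.54,-.02,.30],down(80))
E
```

```text
clock: 2.15
tool_pos: [0.4283, 0.0536, 0.3009]
eef_rot: [0.763, 0.647, 0.001, -0.0]
contact_force: [0.8, 0.4, -0.3]
opening: 0.998
[-1.21251933e-04 -2.45129764e-04  8.62808651e-05] [0.42838937 0.05383068 0.30086281] 0.004779777849243444
[283.84313468 238.96755904]
turn [0.0009, -0.0019, 0.0106] shift [-0.0546, 0.1222, 0.0009] rows>= 0.07208050762265777 2.67646387711553
```

View pics/w2.png

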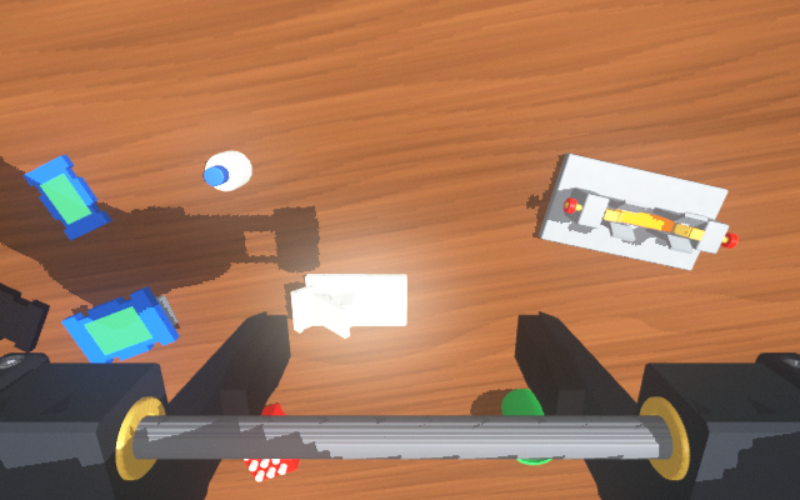

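```bash
python3 - <<'E'
from h import *
W=cam("wrist");T=cam("top");S=cam("side")
def crop(C,x0,y0,x1,y1,k,lo):
    im=C["im"][y0:y1,x0:x1].astype(float); im=np.clip((im-lo)/(255-lo),0,1)**1.5*255
    return cv2.resize(im.astype(np.uint8),(400,300),interpolation=cv2.INTER_CUBIC)
a=crop(W,225,210,345,300,0,100);b=crop(T,268,178,340,232,0,60);c=crop(S,285,185,345,230,0,40)
d=crop(W,40,215,160,305,0,0)
cv2.imwrite("pics/c3.png",np.vstack([np.hstack([a,b]),np.hstack([c,d])])[...,::-1])
for n,lo,hi,z,am in[("orange",(10,150,120),(24,255,255),.03,20),("red",(0,150,80),(6,255,255),.043,20),("cas",(45,80,40),(130,255,255),.035,400)]:
    for c in blobs(W,lo,hi,am): print(n,rect(W,c,z),cv2.boundingRect(c))
E
```

```text
orange (0.4773, 0.0765, 813.0, 423.0, 80.6) (0, 0, 640, 332)
orange (0.7788, -0.0039, 496.1, 62.1, 80.5) (164, 368, 316, 32)
orange (0.7691, 0.3162, 133.5, 46.5, 10.1) (512, 318, 40, 66)
orange (0.4443, -0.3469, 52.0, 47.9, 48.5) (0, 195, 39, 45)
orange (0.6662, -0.3042, 130.6, 45.0, -26.8) (93, 319, 37, 65)
orange (0.4911, -0.157, 37.7, 18.1, -82.2) (154, 222, 29, 15)
orange (0.5209, -0.3988, 25.1, 19.0, -88.0) (0, 271, 18, 14)
orange (0.6508, -0.1128, 53.5, 20.3, 46.2) (213, 316, 40, 16)
red (0.723, -0.1518, 64.7, 30.3, 80.5) (194, 367, 45, 17)
red (0.6425, -0.1302, 24.0, 17.7, -78.3) (209, 322, 19, 11)
red (0.5209, 0.3611, 14.2, 14.1, 68.0) (577, 186, 13, 13)
red (0.4605, 0.2088, 13.4, 9.9, -13.1) (451, 159, 10, 12)
cas (0.5254, -0.2685, 118.9, 77.0, -78.6) (48, 229, 95, 71)
cas (0.3764, -0.2615, 70.8, 50.6, 14.7) (18, 124, 71, 68)
cas (0.6835, 0.1513, 50.1, 35.9, 80.5) (401, 311, 35, 22)
```

View pics/c3.png

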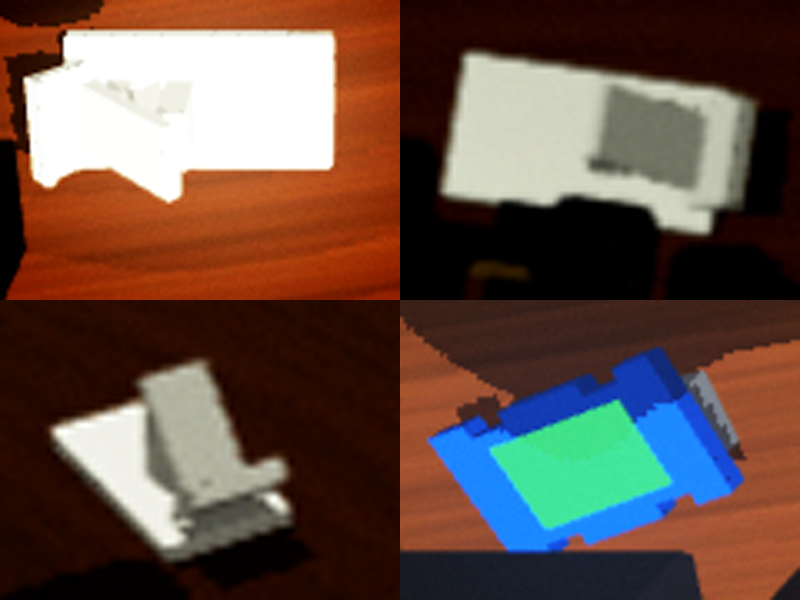

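Side crop (bottom left): the rest's ledge is at the −y end, with the face rising towards +y, so the rest's x heading is about 80°. The wrist crop (top left) puts the upper edge at about pixel (280,256) and the ledge at (236,248). One closer look at the rest, on the way to the cassette.

```bash
python3 -m pendant '[[[0,0,0],[-0.03,0.02,0.02],1],[[0,0,0],[-0.06,0.04,0.05],1],[[0,0,0],[-0.08,0.06,0.08],1],[[0,0,0],[-0.08,0.06,0.1],1],[[0,0,0],[-0.08,0.06,0.1],1],[[0,0,0],[-0.08,0.06,0.1],1]]'
python3 - <<'E'
from h import *
C=cam("wrist"); 
cv2.imwrite("pics/x.png",C["im"][...,::-1])
p=proj(C,[.5412,-.0189,0]).astype(int);print(p)
x0,y0=max(p[0]-110,0),max(p[1]-80,0);im=C["im"][y0:y0+165,x0:x0+220].astype(float)
im=np.clip((im-90)/165,0,1)**3*255
print(x0,y0);cv2.imwrite("pics/w4.png",cv2.resize(im.astype(np.uint8),(800,600),interpolation=cv2.INTER_CUBIC)[...,::-1])
print(r.get_state()["tool_pos"])
E
```

```text
clock: 2.95
tool_pos: [0.4736, -0.0361, 0.2008]
eef_rot: [0.763, 0.646, 0.0, -0.0]
contact_force: [-0.0, 1.6, 0.6]
opening: 0.999
[347 229]
237 149
[ 0.47396737 -0.03607589  0.20141206]
```

View pics/w4.png

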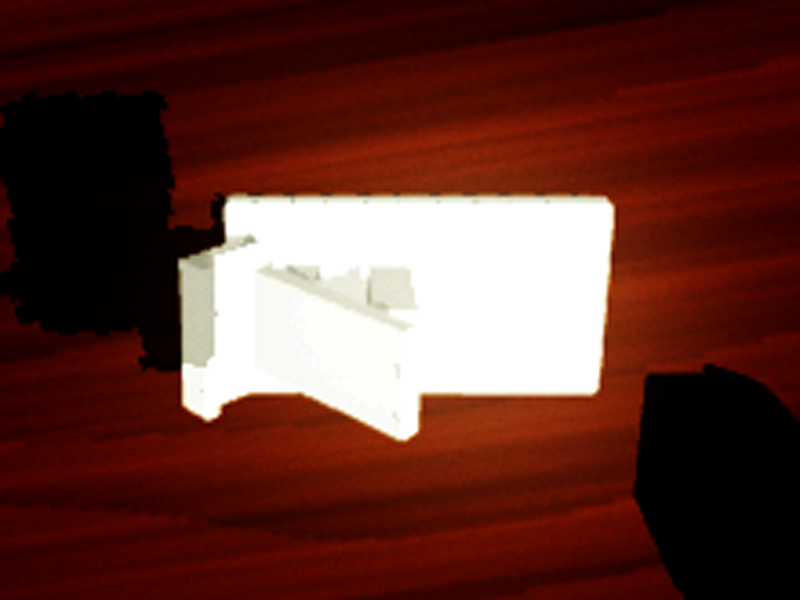

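```bash
python3 - <<'E'
from h import *
C=cam("wrist")
f=lambda x,y,z:onz(C,237+x/3.636,149+y/3.636,z).round(4)
A=f(258,272,.022);B=f(248,385,.022);U1=f(385,315,.0616);U2=f(400,438,.0616);L1=f(214,258,.0335);L2=f(212,370,.0335)
for n,p in zip("A B U1 U2 L1 L2".split(),(A,B,U1,U2,L1,L2)): print(n,p)
print("base",[f(*p,0.0)for p in((225,197),(613,200),(600,394))])
c=(A+B)/2;u=(U1+U2)/2;print(c,u,u-c,np.linalg.norm((u-c)[:2]),np.degrees(np.arctan2(*(u-c)[1::-1])),np.linalg.norm(A-B),np.linalg.norm(U1-U2))
T=cam("top")
g=lambda x,y,z:onz(T,268+(x-400)/5.56,178+y/5.56,z).round(4)
print("top: foot",(g(708,100,.022)+g(695,190,.022))/2,"upper",(g(612,85,.0616)+g(602,168,.0616))/2)
# cassette refine with wrist contour
c=blobs(C,(85,120,60),(130,255,255),200)
for k in c: print(rect(C,k,.035),cv2.boundingRect(k))
E
```

```text
A [ 0.5201 -0.0577  0.022 ]
B [ 0.5539 -0.0667  0.022 ]
U1 [ 0.5203 -0.0247  0.0616]
U2 [ 0.5547 -0.0259  0.0616]
L1 [ 0.5096 -0.0672  0.0335]
L2 [ 0.5419 -0.074   0.0335]
base [array([ 0.5044, -0.0654,  0.    ]), array([0.5238, 0.045 , 0.    ]), array([ 0.586 ,  0.0357, -0.    ])]
[ 0.537  -0.0622  0.022 ] [ 0.5375 -0.0253  0.0616] [0.0005 0.0369 0.0396] 0.03690338737839659 89.22368193387865 0.03497770718614924 0.03442092386906544
top: foot [ 0.5346  -0.06165  0.022  ] upper [ 0.5349  -0.02465  0.0616 ]
(0.5196, -0.2647, 106.6, 65.5, -78.3) (40, 214, 125, 77)
(0.38, -0.2627, 69.5, 48.8, 14.6) (0, 70, 94, 95)
(0.3775, -0.1132, 21.0, 17.8, 75.3) (200, 74, 26, 23)
```

```bash
python3 - <<'E'
from h import *
print(np.round(r.get_state()["q"],3))
go([.520,-.265,.12],down(11.7))
E
```

```text
[ 0.118  0.575 -0.215  2.054  0.23   0.532  1.144]
turn [0.0015, -0.0021, 1.2014] shift [-0.2181, 0.0826, 0.0819] rows>= 8.013267254654163 4.943978631602417
```

```bash
python3 -m pendant '[[[0,0,0.14],[-0.03,0.01,0],1],[[0,0,0.28],[-0.06,0.02,0],1],[[0,0,0.42],[-0.09,0.03,0],1],[[0,0,0.56],[-0.12,0.04,0.01],1],[[0,0,0.7],[-0.15,0.055,0.03],1],[[0,0,0.84],[-0.18,0.07,0.05],1],[[0,0,0.98],[-0.21,0.083,0.07],1],[[0,0,1.12],[-0.218,0.083,0.08],1],[[0,0,1.2],[-0.218,0.083,0.08],1],[[0,0,1.2],[-0.218,0.083,0.08],1]]'
python3 - <<'E'
from h import *
C=cam("wrist"); save(C,"w5",sc=1.25)
for k in blobs(C,(36,80,60),(130,255,255),200): print(rect(C,k,.035),cv2.boundingRect(k))
for k in blobs(C,(36,80,60),(84,255,255),200): print('green',rect(C,k,.035),cv2.boundingRect(k))
go([.520,-.265,.019],down(11.7))
print(np.round(r.get_state()["q"],3))
E
```

```text
clock: 4.1
tool_pos: [0.5197, -0.2657, 0.1213]
eef_rot: [0.995, 0.102, 0.001, 0.0]
contact_force: [0.3, -0.0, -0.2]
opening: 0.998
(0.521, -0.2675, 101.7, 64.5, -78.3) (274, 141, 98, 137)
(0.3941, -0.2745, 69.8, 44.4, 14.7) (80, 154, 114, 67)
green (0.5212, -0.2681, 58.6, 38.9, -78.3) (294, 174, 58, 79)
green (0.393, -0.2753, 39.3, 25.7, 14.7) (104, 169, 65, 39)
turn [0.0002, -0.0014, 0.0026] shift [0.0001, -0.0004, 0.1025] rows>= 0.01960138278815281 2.050233937183971
[ 0.351  0.809  0.073  1.806 -0.107  0.529  0.701]
```

View pics/w5.png

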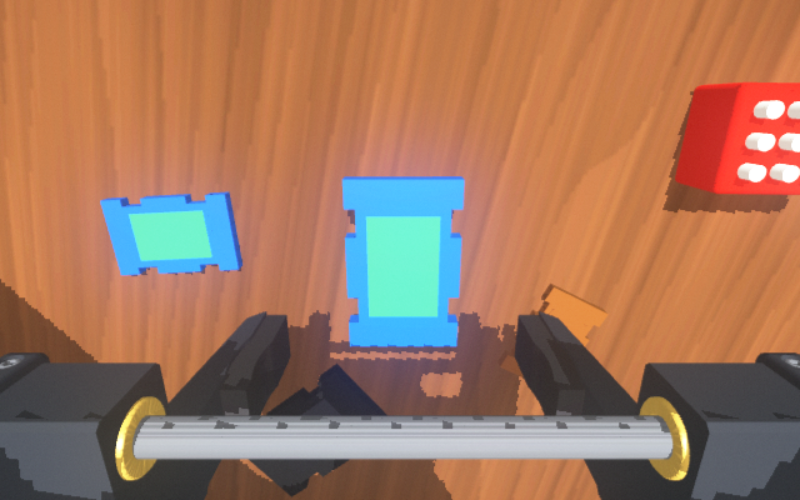

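```bash
python3 -m pendant '[[[0,0,0.003],[0.001,0.002,0.04],1],[[0,0,0.003],[0.001,0.002,0.075],1],[[0,0,0.003],[0.001,0.002,0.102],1],[[0,0,0.003],[0.001,0.002,0.102],1],[[0,0,0.003],[0.001,0.002,0.102],0.6],[[0,0,0.003],[0.001,0.002,0.102],0.6],[[0,0,0.003],[0.001,0.002,0.102],0.6],[[0,0,0.003],[0.001,0.002,0.102],0.6]]' 30
python3 -m pendant '[[[0,0,0],[0,0,0],0.6],[[0,0,0],[0,0,-0.03],0.6],[[0,0,0],[0,0,-0.07],0.6],[[0,0,0],[0,0,-0.11],0.6],[[0,0,0],[0,0,-0.14],0.6],[[0,0,0],[0,0,-0.14],0.6]]'
python3 - <<'E'
from h import *
h=np.radians(80.5);xr=np.array([np.cos(h),np.sin(h),0]);z=np.array([0,0,1.])
up=(xr+z)/2**.5;out=(z-xr)/2**.5;yr=np.cross(z,xr)
corner=np.array([.534,-.062,.022])
zt=-out; xt=-yr; R=np.c_[xt,np.cross(zt,xt),zt]
pc=corner+up*55+0 if 0 else corner+up*(.050+.004)+out*(.005+.002)   # plate centre, 4 mm above ledge, 2 mm off face
tcp=pc+zt*.011
print("pc",pc,"tcp",tcp); go(tcp,R)
pre=tcp+out*.06+up*.03; go(pre,R); print(pre)
C=cam("wrist")
for k in blobs(C,(36,80,60),(84,255,255),200): print('green',rect(C,k,r.get_state()["tool_pos"][2]+.016),cv2.boundingRect(k))
E
```

```text
clock: 4.95
tool_pos: [0.5215, -0.2682, 0.0203]
eef_rot: [0.995, 0.1, 0.001, 0.001]
contact_force: [0.5, 0.9, 7.5]
opening: 0.721
clock: 5.55
tool_pos: [0.5229, -0.2691, 0.1633]
eef_rot: [0.995, 0.1, 0.004, 0.002]
contact_force: [1.4, -0.8, -2.2]
opening: 0.717
pc [ 0.5394852  -0.02922177  0.06513351] tcp [ 0.54076896 -0.02155026  0.05735534]
turn [0.7803, 0.1364, 0.3508] shift [0.0661, -0.2396, 0.1051] rows>= 5.778407486517414 5.397235976234551
turn [0.7803, 0.1364, 0.3508] shift [0.059, -0.2194, 0.0416] rows>= 5.778407486517414 4.619935825040123
[ 0.53726778 -0.04247254  0.12099495]
green (0.5222, -0.2642, 48.8, 40.2, -78.7) (272, 231, 100, 102)
green (0.4523, -0.2282, 18.6, 12.2, 14.6) (127, 153, 57, 35)
```

```bash
python3 -m pendant '[[[0.09,0.016,0.04],[0.007,-0.025,0],0.6],[[0.19,0.034,0.088],[0.014,-0.05,0],0.6],[[0.29,0.05,0.132],[0.022,-0.08,0],0.6],[[0.39,0.068,0.175],[0.03,-0.11,0],0.6],[[0.49,0.085,0.22],[0.037,-0.14,0.01],0.6],[[0.58,0.102,0.263],[0.045,-0.17,0.02],0.6],[[0.68,0.12,0.307],[0.052,-0.2,0.03],0.6],[[0.78,0.136,0.351],[0.059,-0.219,0.04],0.6],[[0.78,0.136,0.351],[0.059,-0.219,0.041],0.6],[[0.78,0.136,0.351],[0.059,-0.219,0.041],0.6]]'
python3 - <<'E'
from h import *
h=np.radians(80.5);xr=np.array([np.cos(h),np.sin(h),0]);z=np.array([0,0,1.])
up=(xr+z)/2**.5;out=(z-xr)/2**.5;yr=np.cross(z,xr);zt=-out; xt=-yr; R=np.c_[xt,np.cross(zt,xt),zt]
go([.5408,-.0216,.0574],R); print(np.round(r.get_state()["q"],3))
S=cam("side");T=cam("top");W=cam("wrist")
a=cv2.resize(S["im"][140:260,230:390],(400,300),interpolation=cv2.INTER_CUBIC);b=cv2.resize(T["im"][150:270,240:400],(400,300),interpolation=cv2.INTER_CUBIC);c=cv2.resize(W["im"],(400,250))
cv2.imwrite("pics/c6.png",np.vstack([np.hstack([a,b]),np.hstack([c,c*0])])[...,::-1])
E
```

```text
clock: 6.6
tool_pos: [0.5338, -0.0421, 0.1163]
eef_rot: [0.92, -0.079, 0.027, -0.382]
contact_force: [-0.1, -0.4, -1.6]
opening: 0.719
turn [-0.0009, 0.0077, -0.0081] shift [0.0042, 0.0266, 0.0566] rows>= 0.07472180702358142 1.2539008795566076
[ 0.663  0.992 -0.446  1.868 -0.695  0.643  0.827]
```

View pics/c6.png

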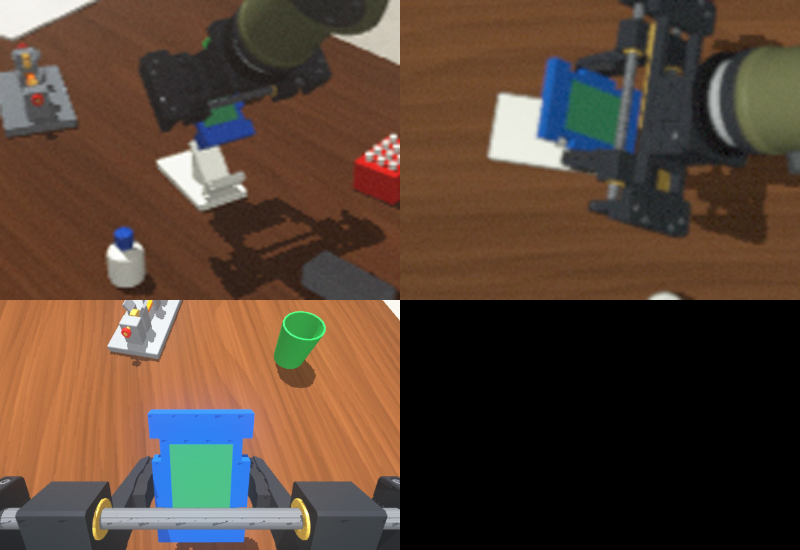

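```bash
python3 -m pendant '[[[0,0.008,-0.008],[0.004,0,0.02],0.6],[[0,0.008,-0.008],[0.004,0.01,0.04],0.6],[[0,0.008,-0.008],[0.004,0.02,0.05],0.6],[[0,0.008,-0.008],[0.004,0.024,0.055],0.6],[[0,0.008,-0.008],[0.004,0.0265,0.0565],0.6],[[0,0.008,-0.008],[0.004,0.0265,0.0565],0.6]]'
python3 - <<'E'
from h import *
S=cam("side");W=cam("wrist")
a=cv2.resize(S["im"][170:240,270:363],(400,300),interpolation=cv2.INTER_CUBIC);c=cv2.resize(W["im"],(400,300))
cv2.imwrite("pics/c7.png",np.hstack([a,c])[...,::-1])
print(r.get_state()["contact_force"],r.get_state()["tool_pos"])
h=np.radians(80.5)
for u in(0,.1): print([proj(S,np.array([.534,-.062,.022])+u*.7071*np.array([np.cos(h),np.sin(h),1]))])
E
```

```text
clock: 7.35
tool_pos: [0.5418, -0.0217, 0.059]
eef_rot: [0.92, -0.076, 0.033, -0.382]
contact_force: [-0.1, 0.9, -2.0]
opening: 0.723
[-0.58717625  0.08912438 -2.0355447 ] [ 0.54188558 -0.02136535  0.05952878]
[array([317.79244813, 212.2601676 ])]
[array([305.0747275 , 179.32192241])]
```

View pics/c7.png

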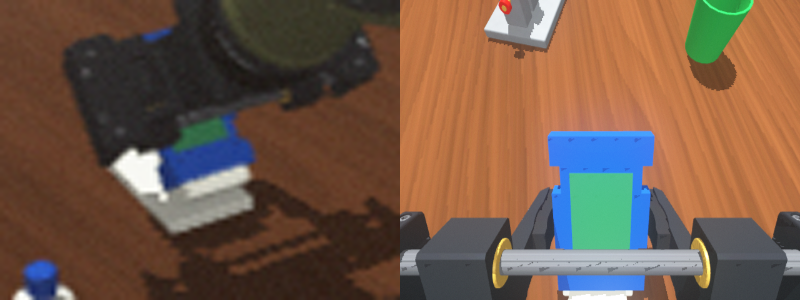

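```bash
for i in 1 2; do python3 -m pendant '[[[0,0,0],[0,0.001,0],0.6],[[0,0,0],[0,0.002,0],0.6]]' | grep -E "pos|force"; done;  python3 -m pendant '[[[0,0,0],[0,0.001,0],0.6],[[0,0,0],[0,0.001,0],0.6]]' | grep -E "pos|force"
```

```text
tool_pos: [0.5415, -0.0226, 0.058]
contact_force: [-0.1, -0.0, -1.8]
tool_pos: [0.5411, -0.0238, 0.0562]
contact_force: [0.5, 0.1, -1.0]
tool_pos: [0.5409, -0.0246, 0.0553]
contact_force: [-0.2, 1.1, -1.7]
```

```bash
for i in 1 2 3 4; do python3 -m pendant '[[[0,0,0],[0,0.001,0],0.6],[[0,0,0],[0,0.001,0],0.6]]' | grep -E "pos|force" | tr '\n' ' '; echo; done
```

```text
tool_pos: [0.5408, -0.0252, 0.0547] contact_force: [-0.1, 0.2, -1.9] 
tool_pos: [0.5408, -0.0252, 0.0545] contact_force: [0.1, 0.5, -0.2] 
tool_pos: [0.5408, -0.0251, 0.0543] contact_force: [1.3, 2.9, 3.0] 
tool_pos: [0.5408, -0.0251, 0.0542] contact_force: [0.9, 5.1, 6.3]
```

```bash
python3 -m pendant '[[[0,0,0],[0,-0.002,0.001],0.6],[[0,0,0],[0,-0.002,0.001],0.6]]' | grep -E "pos|force" | tr '\n' ' '; for i in 1 2 3; do python3 -m pendant '[[[0,0,0],[0,0,0.001],0.6],[[0,0,0],[0,0,0.001],0.6]]' | grep -E "pos|force" | tr '\n' ' '; echo; done
```

```text
tool_pos: [0.5409, -0.0248, 0.0539] contact_force: [-0.7, 2.3, 5.6] tool_pos: [0.5409, -0.0248, 0.0539] contact_force: [-2.6, -2.0, 11.7] 
tool_pos: [0.5409, -0.0247, 0.0538] contact_force: [-4.3, -6.8, 17.4] 
tool_pos: [0.5409, -0.0247, 0.0538] contact_force: [-7.1, -10.6, 25.1]
```

```bash
python3 -m pendant '[[[0,0,0],[0,0,-0.0035],0.6],[[0,0,0],[0,0,-0.0035],0.6],[[0,0,0],[0,0,-0.0035],1],[[0,0,0],[0,0,-0.0035],1],[[0,0,0],[0,0,-0.0035],1],[[0,0,0],[0,0,-0.0035],1]]'
python3 - <<'E'
from h import *
W=cam("wrist");T=cam("top");a=cv2.resize(W["im"],(400,300));b=cv2.resize(T["im"][170:230,270:350],(400,300))
cv2.imwrite("pics/c8.png",np.hstack([a,b])[...,::-1])
E
```

```text
clock: 10.25
tool_pos: [0.5407, -0.026, 0.0531]
eef_rot: [0.921, -0.076, 0.033, -0.382]
contact_force: [-1.0, 1.0, -0.3]
opening: 1.0
```

View pics/c8.png

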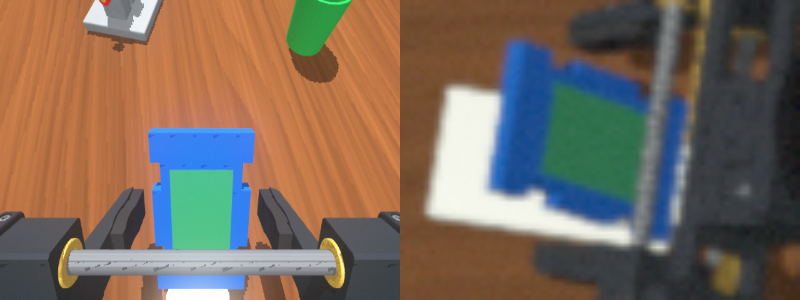

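```bash
cat >> h.py <<'E'
def frames(hd=80.5):
    h=np.radians(hd);xr=np.array([np.cos(h),np.sin(h),0]);z=np.array([0,0,1.])
    up=(xr+z)/2**.5;out=(z-xr)/2**.5;yr=np.cross(z,xr);zt=-out;xt=-yr
    return up,out,np.c_[xt,np.cross(zt,xt),zt],np.c_[xt,np.cross(-up,xt),-up]
E
python3 - <<'E'
from h import *
up,out,R1,R2=frames()
pc=np.array([.5408,-.0249,.0541])+out*.011
gp=pc+up*.012; tcp=gp-up*.011; pre=tcp+up*.10; print("pc",pc,"tcp",tcp,"pre",pre)
go(np.array(r.get_state()["tool_pos"])+out*.13,R1)
go(pre+np.array([0,0,.06]),R2); go(pre,R2)
E
```

```text
pc [ 0.53951623 -0.0325715   0.06187817] tcp [ 0.53963294 -0.03187409  0.06258528] pre [0.55130357 0.03786683 0.13329596]
turn [-0.0015, -0.0017, 0.0014] shift [0.0002, -0.0002, -0.13] rows>= 0.017532805128694894 2.6
turn [-1.5723, -0.0024, -0.0002] shift [0.0002, -0.1446, -0.0532] rows>= 10.487177326776587 3.0819838954625456
turn [-1.5723, -0.0024, -0.0002] shift [0.0001, -0.1021, -0.0108] rows>= 10.487177326776587 2.0543677057362313
```

```bash
python3 -m pendant '[[[0,0,0],[0,0,-0.02],1],[[0,0,0],[0,0,-0.05],1],[[0,0,0],[0,0,-0.09],1],[[0,0,0],[0,0,-0.13],1],[[0,0,0],[0,0,-0.13],1],[[0,0,0],[0,0,-0.13],1]]'
```

```text
clock: 10.95
tool_pos: [0.5255, -0.1168, 0.1456]
eef_rot: [0.921, -0.076, 0.033, -0.382]
contact_force: [-0.1, -0.2, -0.4]
opening: 0.998
```

```bash
python3 -m pendant '[[[-0.1,0,0],[0,-0.03,-0.1],1],[[-0.24,0,0],[0,-0.05,-0.1855],1],[[-0.38,0,0],[0,-0.07,-0.2],1],[[-0.52,0,0],[0,-0.08,-0.2],1],[[-0.66,0,0],[0,-0.1,-0.2],1],[[-0.8,0,0],[0,-0.12,-0.195],1],[[-0.94,0,0],[0,-0.14,-0.19],1],[[-1.08,0,0],[0,-0.14,-0.186],1],[[-1.22,0,0],[0,-0.144,-0.186],1],[[-1.36,0,0],[0,-0.144,-0.183],1]]'
python3 - <<'E'
from h import *
up,out,R1,R2=frames()
print(np.round(r.get_state()["q"],3))
pre=np.array([.5513,.0379,.1333])
go(pre+np.array([0,0,.06]),R2); go(pre,R2)
E
```

```text
clock: 11.95
tool_pos: [0.5207, -0.1412, 0.3761]
eef_rot: [0.956, -0.077, -0.022, 0.284]
contact_force: [-0.2, -1.1, -0.6]
opening: 0.998
[-0.312  0.506  0.281  1.709  0.478  1.123 -0.467]
turn [-0.2084, -0.0051, 0.0028] shift [0.0012, -0.252, 0.0541] rows>= 1.3908751047514865 5.15511728681533
turn [-0.2084, -0.0051, 0.0028] shift [0.001, -0.2847, 0.1044] rows>= 1.3908751047514865 6.065511665138161
```

```bash
python3 -m pendant '[[[-0.1,0,0],[0,-0.04,0],1],[[-0.208,-0.005,0],[0,-0.09,0.01],1],[[-0.208,-0.005,0],[0,-0.13,0.02],1],[[-0.208,-0.005,0.003],[0,-0.17,0.03],1],[[-0.208,-0.005,0.003],[0,-0.21,0.04],1],[[-0.208,-0.005,0.003],[0.001,-0.24,0.05],1],[[-0.208,-0.005,0.003],[0.001,-0.27,0.08],1],[[-0.208,-0.005,0.003],[0.001,-0.285,0.104],1],[[-0.208,-0.005,0.003],[0.001,-0.285,0.104],1],[[-0.208,-0.005,0.003],[0.001,-0.285,0.104],1]]'
python3 - <<'E'
from h import *
up,out,R1,R2=frames()
W=cam("wrist");T=cam("top");a=cv2.resize(W["im"],(400,300));b=cv2.resize(T["im"][150:240,250:370],(400,300))
cv2.imwrite("pics/c9.png",np.hstack([a,b])[...,::-1])
go([.5396,-.0319,.0626],R2)
pc=np.array([.5395,-.0326,.0619])
print("top edge front expected px",[proj(W,pc+up*.05+out*.005+s*.032*R2[:,0])/[1.6,1.333] for s in(-1,1)])
E
```

```text
clock: 12.95
tool_pos: [0.551, 0.0367, 0.1343]
eef_rot: [0.921, -0.078, -0.033, 0.38]
contact_force: [-0.6, 0.1, -0.4]
opening: 1.002
turn [-0.0052, 0.0027, -0.0049] shift [-0.001, -0.0021, 0.1011] rows>= 0.05063834019610781 2.0223723333472656
top edge front expected px [array([167.83055767, 178.34192312]), array([233.90127441, 178.44060341])]
```

View pics/c9.png

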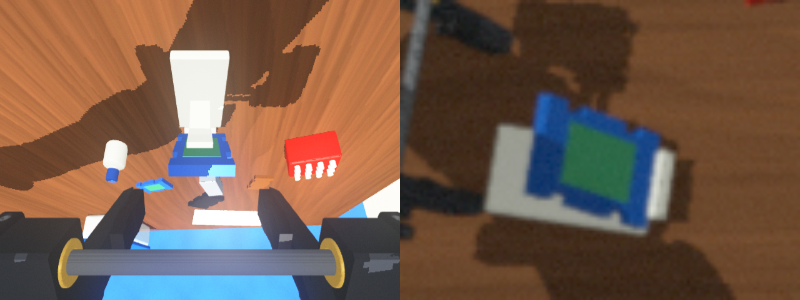

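```bash
python3 -m pendant '[[[-0.005,0.003,-0.005],[-0.001,-0.002,0.03],1],[[-0.005,0.003,-0.005],[-0.001,-0.002,0.06],1],[[-0.005,0.003,-0.005],[-0.001,-0.002,0.085],1],[[-0.005,0.003,-0.005],[-0.001,-0.002,0.101],1],[[-0.005,0.003,-0.005],[-0.001,-0.002,0.101],1],[[-0.005,0.003,-0.005],[-0.001,-0.002,0.101],1]]'
python3 -m pendant '[[[0,0,0],[0,0,0],0.55],[[0,0,0],[0,0,0],0.55],[[0,0,0],[0,0,0],0.55],[[0,0,0],[0,0,0],0.55],[[0,0,0],[0,0,0],0.55]]' 50
python3 - <<'E'
from h import *
st=r.get_state();R=Ro.from_quat(st["eef_rot"]).as_matrix()
print("0.05 straight up in tool axes",(R.T@[0,0,.05]).round(4), "out .03", (R.T@(frames()[1]*.03)).round(4))
E
```

```text
clock: 13.65
tool_pos: [0.54, -0.0314, 0.0627]
eef_rot: [0.921, -0.077, -0.031, 0.381]
contact_force: [0.8, 0.1, -0.3]
opening: 1.0
clock: 14.15
tool_pos: [0.5397, -0.0312, 0.062]
eef_rot: [0.921, -0.076, -0.032, 0.381]
contact_force: [0.5, 3.8, 4.4]
opening: 0.719
0.05 straight up in tool axes [-0.      0.0353 -0.0354] out .03 [-0.    0.03 -0.  ]
```

```bash
python3 -m pendant '[[[0,0,0],[0,0.002,-0.005],0.55],[[0,0,0],[0,0.02,-0.02],0.55],[[0,0,0],[0,0.05,-0.05],0.55],[[0,0,0],[0,0.08,-0.08],0.55],[[0.1,0,0],[0,0.11,-0.11],0.55],[[0.24,0,0],[0,0.12,-0.12],0.55],[[0.38,0,0],[0,0.12,-0.12],0.55],[[0.52,0,0],[0,0.12,-0.12],0.55],[[0.66,0,0],[0,0.12,-0.12],0.55],[[0.783,0,0],[0,0.12,-0.12],0.55]]'
python3 - <<'E'
from h import *
up,out,R1,R2=frames()
go([.492,.285,.20],down(68.4)); print(np.round(r.get_state()["q"],3))
E
```

```text
clock: 15.15
tool_pos: [0.5389, -0.0328, 0.2323]
eef_rot: [0.997, -0.083, 0.0, -0.001]
contact_force: [-0.1, 0.1, -2.9]
opening: 0.718
turn [-0.001, -0.0011, -1.3603] shift [-0.0989, -0.3056, 0.0327] rows>= 9.0735650839797 6.457253368873835
[ 0.056  0.595 -0.13   1.842  0.11   0.711 -0.301]
```

```bash
python3 -m pendant '[[[0,0,-0.1],[0,-0.03,0],0.55],[[0,0,-0.24],[0,-0.07,0],0.55],[[0,0,-0.38],[-0.01,-0.11,0],0.55],[[0,0,-0.52],[-0.01,-0.15,0],0.55],[[0,0,-0.66],[-0.02,-0.19,0],0.55],[[0,0,-0.8],[-0.03,-0.23,0],0.55],[[0,0,-0.94],[-0.04,-0.26,0],0.55],[[0,0,-1.08],[-0.042,-0.285,0],0.55],[[0,0,-1.22],[-0.042,-0.294,0],0.55],[[0,0,-1.36],[-0.042,-0.294,0],0.55]]'
python3 -m pendant '[[[0,0,0],[0,0,0],0.55],[[0,0,0],[0,0,0],0.55]]'
python3 - <<'E'
from h import *
C=cam("wrist");T=cam("top");save(C,"w10",sc=1.25)
for n,X in(("W",C),("T",T)):
  for z in(.043,):
    ks=[k for k in blobs(X,(0,150,80),(6,255,255),5)]
    for k in ks: print(n,rect(X,k,z),cv2.boundingRect(k))
E
```

```text
clock: 16.15
tool_pos: [0.5454, 0.2667, 0.2302]
eef_rot: [0.824, 0.566, -0.002, 0.0]
contact_force: [-0.5, -0.0, -1.3]
opening: 0.72
clock: 16.35
tool_pos: [0.5461, 0.2639, 0.2302]
eef_rot: [0.828, 0.561, -0.002, 0.001]
contact_force: [0.1, 1.0, -0.7]
opening: 0.721
W (0.4602, 0.2078, 13.5, 9.3, -21.8) (227, 105, 11, 16)
W (0.5201, 0.3601, 13.5, 8.8, -23.2) (404, 104, 11, 16)
T (0.696, -0.1559, 84.7, 61.0, 10.9) (347, 112, 32, 40)
```

View pics/w10.png

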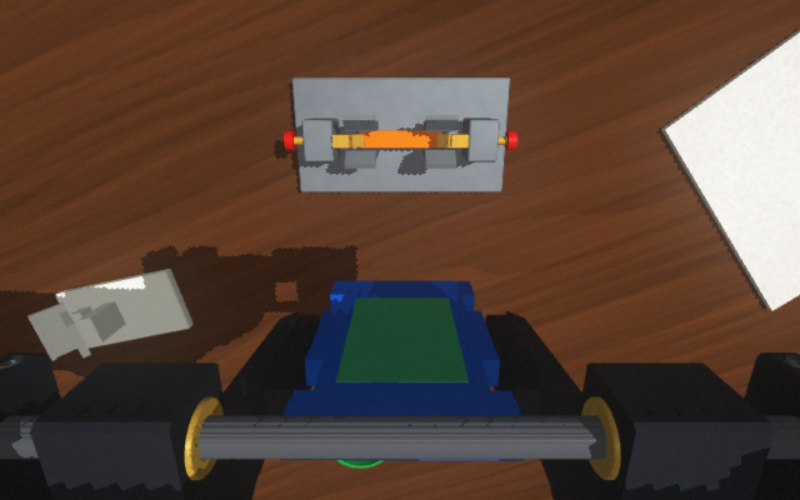

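```bash
python3 - <<'E'
from h import *
s=r.snapshot("wrist");K=np.array(s["mtx"]);Tc=np.array(s["T_tool_cam"]);im=np.array(s["image"])
C=dict(im=im,K=K,R=Tc[:3,:3],c=Tc[:3,3])   # tool-frame camera
k=[k for k in blobs(C,(95,80,20),(130,255,255),200)][0]; print(cv2.boundingRect(k))
P=k[:,0]; row=P[:,1].min(); seg=P[np.abs(P[:,1]-row)<=6]; u0,u1=seg[:,0].min(),seg[:,0].max(); print(row,u0,u1)
for z in(.047,.051,.055): print(z,onz(C,u0,row,z).round(4),onz(C,u1,row,z).round(4))
print("pred front/back foot row",[proj(C,[0,y,.051]).round(1) for y in(-.005,.005)])
st=r.get_state();z=st["tool_pos"][2]-.043
kn=[onz(C,*(np.array(cv2.boundingRect(k)[:2])+np.array(cv2.boundingRect(k)[2:])/2-.5),z) for k in blobs(C,(0,150,80),(6,255,255),50)]
print("knobs tool",np.round(kn,4),np.mean(kn,0).round(4))
o=[k for k in blobs(C,(8,150,120),(18,255,255),50)]
for k in o[:4]: print("or",cv2.boundingRect(k))
print(np.degrees(np.arctan2(*(kn[0]-kn[1])[1::-1])))
print(Ro.from_quat(st["eef_rot"]).as_matrix().round(4).tolist())
E
```

```text
(226, 224, 192, 109)
224 266 376
0.047 [-0.0325 -0.0065  0.047 ] [ 0.0317 -0.0065  0.047 ]
0.051 [-0.0332 -0.0048  0.051 ] [ 0.0324 -0.0048  0.051 ]
0.055 [-0.034  -0.0032  0.055 ] [ 0.0331 -0.0031  0.055 ]
pred front/back foot row [array([321.7, 223.7]), array([321.7, 239. ])]
knobs tool [[-0.0837 -0.0598  0.1876]
 [ 0.08   -0.0597  0.1876]] [-0.0019 -0.0597  0.1876]
or (287, 104, 74, 14)
-179.98488244604908
[[0.3698, 0.9291, -0.0015], [0.9291, -0.3698, -0.0032], [-0.0035, -0.0003, -1.0]]
```

```bash
python3 -m pendant '[[[0,0,0],[-0.0015,-0.02,0],0.55],[[0,0,0],[-0.0015,-0.045,0],0.55],[[0,0,0],[-0.0015,-0.0597,0.02],0.55],[[0,0,0],[-0.0015,-0.0597,0.05],0.55],[[0,0,0],[-0.0015,-0.0597,0.085],0.55],[[0,0,0],[-0.0015,-0.0597,0.095],0.55],[[0,0,0],[-0.0015,-0.0597,0.095],0.55],[[0,0,0],[-0.0015,-0.0597,0.095],0.55]]'
python3 - <<'E'
from h import *
s=r.snapshot("wrist");K=np.array(s["mtx"]);Tc=np.array(s["T_tool_cam"]);im=np.array(s["image"])
C=dict(im=im,K=K,R=Tc[:3,:3],c=Tc[:3,3]);save(C,"w11",sc=1.25)
st=r.get_state();z=st["tool_pos"][2]-.043
for k in blobs(C,(0,150,80),(6,255,255),50): b=cv2.boundingRect(k);print(b,onz(C,b[0]+b[2]/2-.5,b[1]+b[3]/2-.5,z).round(4))
print(st["tool_pos"],Ro.from_quat(st["eef_rot"]).as_matrix().round(4).tolist())
E
```

```text
clock: 17.3
tool_pos: [0.4909, 0.2859, 0.1367]
eef_rot: [0.827, 0.562, -0.0, 0.0]
contact_force: [0.3, -0.0, -2.3]
opening: 0.717
(198, 198, 16, 20) [-0.0838  0.0004  0.0941]
(425, 198, 15, 20) [0.0795 0.0004 0.0941]
[0.49109644 0.28611901 0.13713102] [[0.3681, 0.9298, 0.0008], [0.9298, -0.3681, -0.0006], [-0.0003, 0.0009, -1.0]]
```

```bash
python3 -m pendant '[[[0,0,0],[-0.0017,0.0004,0],0.55],[[0,0,0],[-0.0017,0.0004,0.01],0.55],[[0,0,0],[-0.0017,0.0004,0.02],0.55],[[0,0,0],[-0.0017,0.0004,0.02],0.55],[[0,0,0],[-0.0017,0.0004,0.02],0.55]]'
python3 - <<'E'
from h import *
s=r.snapshot("wrist");K=np.array(s["mtx"]);Tc=np.array(s["T_tool_cam"]);im=np.array(s["image"])
C=dict(im=im,K=K,R=Tc[:3,:3],c=Tc[:3,3])
st=r.get_state();z=st["tool_pos"][2]-.043
for k in blobs(C,(0,150,80),(6,255,255),50): b=cv2.boundingRect(k);print(b,onz(C,b[0]+b[2]/2-.5,b[1]+b[3]/2-.5,z).round(4))
print(st["tool_pos"])
E
```

```text
clock: 17.85
tool_pos: [0.4895, 0.2834, 0.1151]
eef_rot: [0.827, 0.562, -0.002, 0.001]
contact_force: [0.6, -0.1, -2.1]
opening: 0.72
(191, 208, 18, 23) [-0.0808  0.0006  0.0724]
(439, 209, 16, 22) [0.0825 0.001  0.0724]
[0.4897456  0.28367299 0.11543845]
```

```bash
python3 -m pendant '[[[0,0,0],[0.0008,0.0006,0],0.55],[[0,0,0],[0.0008,0.0006,0],0.55],[[0,0,0],[0.0008,0.0006,0],0.55]]' | grep pos
python3 - <<'E'
from h import *
s=r.snapshot("wrist");K=np.array(s["mtx"]);Tc=np.array(s["T_tool_cam"]);im=np.array(s["image"])
C=dict(im=im,K=K,R=Tc[:3,:3],c=Tc[:3,3])
st=r.get_state();z=st["tool_pos"][2]-.043
for k in blobs(C,(0,150,80),(6,255,255),50): b=cv2.boundingRect(k);print(b,onz(C,b[0]+b[2]/2-.5,b[1]+b[3]/2-.5,z).round(4))
print(st["tool_pos"])
E
python3 -m pendant '[[[0,0,0],[0,0,0.005],0.55],[[0,0,0],[0,0,0.01],0.55],[[0,0,0],[0,0,0.012],0.55]]' | grep -E "pos|force"
```

```text
tool_pos: [0.4909, 0.2842, 0.1159]
(189, 207, 18, 22) [-0.0822 -0.0003  0.0728]
(437, 208, 16, 21) [0.0812 0.0001 0.0728]
[0.49083413 0.28418102 0.11582686]
tool_pos: [0.4904, 0.2837, 0.1029]
contact_force: [0.1, -0.2, -1.4]
```

```bash
for i in 1 2 3 4 5; do python3 -m pendant '[[[0,0,0],[0,0,0.002],0.55],[[0,0,0],[0,0,0.004],0.55]]' | grep -E "pos|force"| tr '\n' ' ';echo; done
```

```text
tool_pos: [0.4907, 0.2841, 0.0994] contact_force: [0.3, -0.1, -1.3] 
tool_pos: [0.4911, 0.2844, 0.096] contact_force: [-0.2, 0.2, 2.6] 
tool_pos: [0.4911, 0.2844, 0.092] contact_force: [0.1, -0.3, 0.5] 
tool_pos: [0.4905, 0.2838, 0.0872] contact_force: [0.5, 0.6, -0.6] 
tool_pos: [0.4905, 0.2839, 0.0833] contact_force: [1.1, 0.1, -0.7]
```

```bash
for i in 1 2 3 4; do python3 -m pendant '[[[0,0,0],[0,0,0.0015],0.55],[[0,0,0],[0,0,0.003],0.55]]' | grep -E "pos|force"| tr '\n' ' ';echo; done
```

```text
tool_pos: [0.4906, 0.284, 0.0805] contact_force: [-0.6, -0.8, 2.3] 
tool_pos: [0.4906, 0.284, 0.0779] contact_force: [-1.7, -0.7, 4.7] 
tool_pos: [0.4906, 0.2839, 0.0748] contact_force: [-1.8, -1.4, 5.3] 
tool_pos: [0.4906, 0.284, 0.0718] contact_force: [-1.7, -1.1, 4.8]
```

```bash
for i in 1 2 3; do python3 -m pendant '[[[0,0,0],[0,0,0.001],0.55],[[0,0,0],[0,0,0.001],0.55]]' | grep -E "pos|force"| tr '\n' ' ';echo; done
python3 - <<'E'
from h import *
C=cam("top")
for z in(.043,):
  for k in blobs(C,(0,150,80),(6,255,255),4): print(rect(C,k,z),cv2.boundingRect(k))
s=r.snapshot("wrist");Tc=np.array(s["T_tool_cam"]);W=dict(im=np.array(s["image"]),K=np.array(s["mtx"]),R=Tc[:3,:3],c=Tc[:3,3])
st=r.get_state();z=st["tool_pos"][2]-.043
for k in blobs(W,(0,150,80),(6,255,255),50): b=cv2.boundingRect(k);print(b,onz(W,b[0]+b[2]/2-.5,b[1]+b[3]/2-.5,z).round(4))
E
```

```text
tool_pos: [0.4906, 0.284, 0.0708] contact_force: [-1.6, -1.7, 6.8] 
tool_pos: [0.4906, 0.284, 0.0699] contact_force: [-1.8, -1.3, 6.5] 
tool_pos: [0.4907, 0.284, 0.0698] contact_force: [-2.2, -2.9, 14.0] 
(0.696, -0.1562, 84.7, 61.6, 10.7) (347, 112, 32, 40)
(0.4605, 0.2109, 11.4, 6.9, -16.7) (194, 236, 5, 6)
(157, 236, 23, 28) [-0.0821 -0.0003  0.0268]
(463, 237, 23, 27) [0.0814 0.     0.0268]
```

```bash
for i in 1 2 3 4 5; do python3 -m pendant '[[[0,0,0],[0,0,-0.001],0.55],[[0,0,0],[0,0,-0.001],0.55]]' | grep -E "pos|force"| tr '\n' ' ';echo; done
```

```text
tool_pos: [0.4906, 0.2839, 0.0701] contact_force: [-1.1, -1.3, 6.1] 
tool_pos: [0.4906, 0.2839, 0.071] contact_force: [-0.9, -1.5, 6.5] 
tool_pos: [0.4906, 0.284, 0.072] contact_force: [-0.6, -1.0, 6.0] 
tool_pos: [0.4906, 0.284, 0.0728] contact_force: [-0.4, -0.9, 6.0] 
tool_pos: [0.4906, 0.284, 0.0731] contact_force: [-0.2, -0.1, -2.9]
```

```bash
python3 -m pendant '[[[0,0,0],[0,0,0.0005],0.55],[[0,0,0],[0,0,0.0005],1],[[0,0,0],[0,0,0.0005],1],[[0,0,0],[0,0,0.0005],1],[[0,0,0],[0,0,0.0005],1]]' | tail -2
python3 -m pendant '[[[0,0,0],[0,0,-0.02],1],[[0,0,0],[0,0,-0.05],1],[[0,0,0],[0,0,-0.09],1],[[0,0,0],[0,0.02,-0.13],1],[[0,0,0],[0,0.05,-0.16],1],[[0,0,0],[0,0.06,-0.16],1],[[0,0,0],[0,0.06,-0.16],1],[[0,0,0],[0,0.06,-0.16],1]]'
python3 - <<'E'
from h import *
s=r.snapshot("wrist");Tc=np.array(s["T_tool_cam"]);W=dict(im=np.array(s["image"]),K=np.array(s["mtx"]),R=Tc[:3,:3],c=Tc[:3,3])
st=r.get_state();z=st["tool_pos"][2]
for k in blobs(W,(0,150,80),(6,255,255),50): b=cv2.boundingRect(k);print("knob",b,onz(W,b[0]+b[2]/2-.5,b[1]+b[3]/2-.5,z-.043).round(4))
R=Ro.from_quat(st["eef_rot"]).as_matrix()
for k in blobs(W,(95,80,20),(130,255,255),200)[:2]:
    b=cv2.boundingRect(k);print("blue",b)
for h in(.022,.122): print(h,[proj(W,R.T@(np.array([.4905,.284,h])+s*.032*ang(68.4)-np.array(st["tool_pos"]))).round(0) for s in(-1,1)])
T=cam("top")
for n,lo,hi,zz in(("blue",(45,80,40),(130,255,255),.122),("red",(0,150,80),(6,255,255),.046),):
  for k in blobs(T,lo,hi,20)[:7]: print(n,rect(T,k,zz),cv2.boundingRect(k))
E
```

```text
contact_force: [-0.1, 0.2, -0.2]
opening: 0.996
clock: 23.35
tool_pos: [0.5451, 0.2622, 0.2317]
eef_rot: [0.827, 0.563, -0.003, 0.0]
contact_force: [0.3, 0.1, 0.0]
opening: 0.997
knob (406, 105, 11, 16) [ 0.0827 -0.0587  0.1886]
knob (230, 105, 10, 16) [-0.0808 -0.0588  0.1886]
blue (277, 107, 92, 24)
0.022 [array([291., 112.]), array([355., 112.])]
0.122 [array([278., 123.]), array([368., 123.])]
blue (0.1658, -0.5683, 156.9, 56.2, 88.8) (556, 367, 84, 33)
blue (0.3746, -0.2578, 67.6, 45.1, 15.3) (410, 254, 32, 39)
blue (0.6875, 0.1386, 70.9, 56.7, 47.0) (209, 110, 30, 32)
blue (0.3746, -0.1039, 13.7, 13.5, 88.8) (343, 271, 8, 8)
red (0.6951, -0.1556, 85.0, 60.7, 10.9) (347, 112, 32, 40)
```

```bash
python3 -c "
from plant import r
print(r.finish_job())"
```

```text
the job is handed in; nothing more can be done
None
```

The cassette is standing upright in the casting stand, latched under both bolts. I handed the job in at about 23.5 s.

I picked it off the block across its width, leaned it on the white rest and re-gripped it by its upper part. I then lowered it into the stand, pressed the platform to its stop, let go and backed away.

**Checks that agreed:**
- **Latch:** an upward pull met a hard hold about 3 mm above the stop. The force went from +6 N to −3 N there, which matches the latched height.
- **Bolts:** both red knobs read 81–83 mm either side of centre, the same as with the bolts free.
- **Height:** after release, the cassette's top edge is as wide in the wrist picture as expected at 122 mm, to within about 1–2 pixels.
- **Bystanders:** the beaker and tip rack sit at the same pixels as at the start. The reagent bottle's cap shows where expected, but I had no matching first reading for it.

**Limits and disagreements:**
- The last planned picture was refused at the viewing limit, so the final state is checked by numbers and force only. The arm hid the stand from the top camera.
- Early readings of the stand from the top and wrist cameras differed by up to 8 mm. I settled this with close-up wrist readings just before insertion.
- While lining up, the cassette's sideways position first came out 1–2 mm off, from the arm still settling; I corrected it before going in.

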